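# Shelve the funnel and the cork jar in the stepped display by height

### The arm

A 7-joint arm with a two-finger parallel gripper is mounted at the origin on the work surface. World frame = base frame: x ahead of the robot, y to its left, z up, the work surface at z = 0. Lengths are in m, angles in rad, forces in N, time in s.
With the tool pointing down it reaches from about 0.35 to 0.9 m from the base axis. Payload 7.2 kg.
Tool frame: the origin (TCP) lies on the centre line of the jaws, within the pads' length; the fingertips stand 11 mm ahead of it and the grasp point (between the pads) lies 8 mm behind it; z points along the fingers, y is the line along which they close (so a half turn about z gives the same grasp; the last joint's range is limited). The gripper opens to 88 mm and grips with 3 to 60 N. Pads are 20 mm wide; open, the fingers measure 115 mm over their backs; the gripper's body (75 mm by 178 mm) begins 61 mm behind the grasp point.
Start: joints at [-1.32, 0.411, -0.013, 1.596, 0.006, 1.134, -0.082], TCP at [0.196, 0.594, 0.198] pointing down, gripper open.
Joint ranges: [-2.95, 2.95], [-0.29, 1.99], [-1.47, 1.44], [0.14, 2.54], [-1.03, 4.17], [0.13, 1.85], [-2.86, 2.86]. Speed limits (rad/s): [2.39, 2.39, 3.01, 3.01, 3.14, 3.14, 3.14].

### API

Orientations are given as a unit quaternion [x, y, z, w].
In Python, from plant import manip, eoat, solve_ik, optics gives the robot as it stands. Calls block until the motion is done:
- manip.move_to(position, orientation): joint-space move of the TCP to a pose.
- manip.move_linear(position, ori=None, feed=0.15, stop_force=None): straight line of the TCP; ori=None keeps the orientation; feed is the mean speed in m/s. With stop_force (N) it stops when the force on the tool has changed by that much, and returns True; else False.
- manip.set_joints(angles): joint-space move.
- eoat.grip(opening, grasp_force=None): finger opening in m; grasp_force is the grip in N (None keeps the last); returns when the fingers have stopped.
- manip.dwell(seconds).
- solve_ik(position, orientation): joint angles nearest the present ones, or None.
- manip.get_state(): the state.
- optics.camera(name): name is "side" or "top" or "wrist"; returns (picture, depth): 420x560x3 uint8, red, green, blue; 420x560 float32, m along the optical axis (not along the pixel's ray), 0 where there is no reading.
- optics.calibration(name): a dict with "fx", "fy", "cx", "cy" (pixels), "k1" (the pictures are not rectified: a ray, as slopes to the right and down, at radius r is drawn at 1 + k1 r^2 times it, then the intrinsics apply), "camera_from_world" (4x4, takes a point from world to camera coordinates). Camera axes: x right, y down, z forward; pixel columns grow to the right and rows downward; lengths in m; the calibration is good to about 2 mm. A picture is of the moment at which its call begins: read the wrist's pose just before it. calibration takes no time and is no camera call; for the wrist camera it gives the pose at the moment of the call.
A pose or a line that the arm cannot do raises manip.IKError and nothing moves.
- manip.close_job(): hands the job in; it is judged then, once.
The state is a dict: "time": time; "q": joint angles; "joint_velocities": joint speeds; "joint_efforts": joint torques, N m; "tcp_pos": TCP position; "ee_rot": TCP orientation; "ft_force": force on the tool from outside, world axes, zero at the start; "torque": the same for the moment, N m; "opening": finger opening in m; "grasp_force": force on a finger pad.
Only numpy, scipy, OpenCV 4.12 (cv2) and the standard library are available. Lean on these libraries where they do the work, as an engineer would, in place of code of your own. Each camera call takes 0.05 s, during which the arm holds its last target. There are 200 camera calls.

### The job

Put the brass funnel and the turquoise cork jar away in the stepped display, each in the tier with the least headroom it can stand upright in (one piece to a tier; the crystal stopper already has the lowest one). Set each down gently on its tier, without dropping it, and slide it back until no part of it sticks out in front of the glass roof, standing upright; leave the stopper, the cork dish and the corkscrew where they are.

Things in the scene. Friction and masses are not known exactly. Their poses are not given: they have to be found in the camera images.
- etagere: Fixed cherry stepped display, 470 mm wide: three tiers side by side, their left-right order varies. One level clear-glass roof, underside 200, top 210 mm above the counter; floors differ in height, so headrooms differ. Open in front. Origin: counter level below the middle of the roof's front edge; x runs back into the display, y along its front, z up. Rail 100 mm high behind (x 138 to 150 mm).
- tier_low: Tier with its floor 80 mm above the counter, headroom 120 mm; holds the stopper. Origin: counter level below the middle of its roof's front edge (brass strip); x back under the roof, z up. All tiers: solid block 153 mm wide, flat floor from x = -110 to a 12 mm high stop at x = 127 mm; x < 0 is the open front step, x > 0 is under the roof. 8 mm brass posts at x = 55 and 129, y = +-72 mm.
- tier_mid: Tier with its floor 50 mm above the counter, headroom 150 mm; otherwise the same as tier_low, same origin and axes.
- tier_tall: Tier with its floor 20 mm above the counter, headroom 180 mm; otherwise the same as tier_low, same origin and axes.
- jar: Turquoise faience cork jar, lid fixed on, loose, round, 135 mm high, about 0.5 kg. Origin: centre of underside; z up. Upright side of 92 mm diameter (too wide to grip) up to 80 mm, lid sloping to 95 mm height at the knob; knob a cylinder of 26 mm diameter from 95 to 135 mm. Starts upright on the counter in front of the display.
- funnel: Brass bottle-neck funnel standing mouth down, loose, round, 165 mm high, about 0.45 kg. Origin: centre of underside; z up. Upright side of 92 mm diameter (too wide to grip) up to 72 mm, cone to 110 mm; spout a cylinder of 26 mm diameter from 110 to 165 mm. Starts upright on the counter in front of the display.
- stopper: Heavy crystal stopper, loose, 85 mm high, 64 mm wide, standing under the roof of tier_low. Bystander. Origin: centre of its underside.
- dish: Small turquoise faience dish with corks in it, loose, 100 mm diameter, 35 mm high, on the counter in front of the display between jar and funnel. Bystander. Origin: centre of its underside.
- corkscrew: Folded steel corkscrew, loose, lying on the counter left of the display (+y side), 115 mm long along its x, 30 mm wide, 12 mm high. Bystander. Origin: centre of its underside.
Mind the look-alikes: they are no part of the job. There is more than one size of the funnel; the job needs the middle-sized.

How it is judged:
At the end, for the whole second after the job is handed in: Jar in tier_mid, funnel in tier_tall: standing on the floor (height within 5 mm), upright within 0.06 rad, at rest, within 35 mm of the tier's middle line, at most 3 mm in front of the roof's edge (origin 43 mm or more behind it). Stopper, dish, corkscrew within 20 mm of their starts (x of jar in the frame of tier_mid between 0.043 and 0.09 m and y of jar in the frame of tier_mid between -0.035 and 0.035 m and z of jar in the frame of tier_mid between 0.045 and 0.055 m and angle between each of jar, funnel's own z axis and vertical below 0.06 rad and linear speed of each of jar, funnel below 0.02 m/s and x of funnel in the frame of tier_tall between 0.043 and 0.09 m and y of funnel in the frame of tier_tall between -0.035 and 0.035 m and z of funnel in the frame of tier_tall between 0.015 and 0.025 m and distance of each of stopper, dish, corkscrew from where it was at the start of the episode below 0.02 m); the robot touches nothing.
It fails at once if the jar is dropped (falls more than about 13 mm free of the fingers) (linear speed of jar above 0.5 m/s and contact force between jar and the fingers below 0.3 N).
It fails at once if the funnel is dropped (falls more than about 13 mm free of the fingers) (linear speed of funnel above 0.5 m/s and contact force between funnel and the fingers below 0.3 N).
It fails at once if the jar or the funnel is knocked over (tilted more than 0.8 rad) (angle between any of jar, funnel's own z axis and vertical above 0.8 rad).
It fails at once if the stopper, the dish or the corkscrew is moved more than 30 mm (distance of any of stopper, dish, corkscrew from where it was at the start of the episode above 0.03 m).
It also fails if it takes over 72 s, if anything falls off the work surface, if the arm or the gripper's body presses on something with over 40 N, if the wrist force passes 120 N, or if a joint passes its speed limit or range.

## Working session

There is one attempt and no reset: what is moved stays moved. The work goes in short steps, each a Python script; the robot and the scene stay as the last script left them, time stands still between calls to the robot, and variables do not carry over. Pictures are saved under pics/ and viewed, at most 10 in all, crops included, and the job is handed in when it is done.

```bash
mkdir -p pics; ls; cat > h.py <<'E'
import numpy as np, cv2
from plant import manip, eoat, solve_ik, optics
def points(name):
    c=optics.calibration(name); im,d=optics.camera(name)
    K=np.array([[c['fx'],0,c['cx']],[0,c['fy'],c['cy']],[0,0,1]]); D=np.array([c['k1'],0,0,0,0.])
    h,w=d.shape; u,v=np.meshgrid(np.arange(w),np.arange(h))
    s=cv2.undistortPoints(np.stack([u,v],-1).reshape(-1,1,2).astype(float),K,D).reshape(h,w,2)
    T=np.linalg.inv(c['camera_from_world'])
    P=np.dstack([s*d[...,None],d])@T[:3,:3].T+T[:3,3]
    R=np.dstack([s,np.ones((h,w))])@T[:3,:3].T
    P[d==0]=np.nan
    return im,d,P,R,T[:3,3]
E
python3 - <<'E'
from h import *
for n in('top','side'):
    im,d,P,R,o=points(n); cv2.imwrite(f'pics/{n}0.png',im[...,::-1]); np.savez(f'{n}0.npz',im=im,d=d,P=P,R=R,o=o); print(n,o,R[210,280])
print(manip.get_state())
E
```

```text
pics
top [0.291623   0.02146714 1.05076929] [ 0.17737499  0.02119265 -0.98393413]
side [-0.14699484 -0.5763516   0.83719767] [ 0.55334383  0.5148645  -0.65484244]
{'time': 0.1, 'q': array([-1.32018424,  0.41182546, -0.01269488,  1.5969309 ,  0.00561865,
        1.13432667, -0.08222422]), 'joint_velocities': array([ 0.00063554, -0.0017068 , -0.00172734, -0.00149245,  0.00039154,
       -0.0010795 ,  0.0001137 ]), 'joint_efforts': array([ 2.00654336e-03, -5.89098036e+01,  6.43629245e-01, -2.91708344e+01,
       -5.37419273e-02,  1.45477656e-02,  6.01506326e-05]), 'tcp_pos': array([0.19580131, 0.59302418, 0.19720191]), 'ee_rot': array([ 1.58735701e-01,  9.87320844e-01, -7.25486921e-04, -5.25937084e-05]), 'ft_force': array([-0.47624481,  0.1419495 ,  0.46196507]), 'torque': array([ 0.03173407,  0.00123621, -0.0029119 ]), 'grasp_force': 0.0, 'opening': 0.08794640068766033}
```

View pics/top0.png

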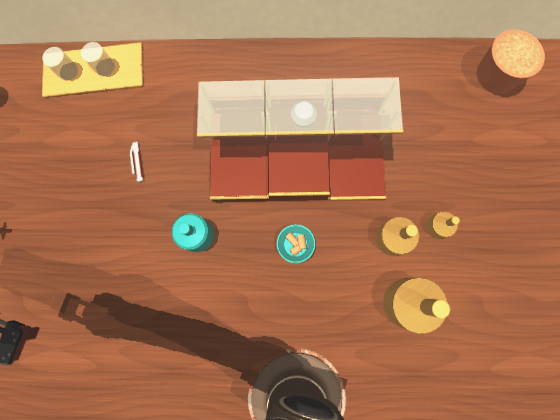

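View pics/side0.png

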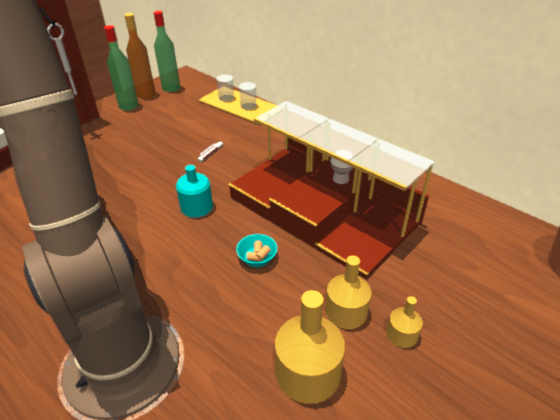

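Top view: three brass funnels, large at (420,305), medium at (400,235) and small at (445,224). By rank the medium one at (400,235) fits. The jar is at (190,232), the dish at (296,243) and the stopper at (304,113) in the centre tier. The side view shows the right-hand tier lowest (tall headroom) and the left one in between. Next I measure and confirm with a crop.

```bash
python3 - <<'E'
from h import *
for n in('top','side'):
    z=np.load(n+'0.npz'); im,P,R,o=z['im'],z['P'],z['R'],z['o']
    hsv=cv2.cvtColor(im,cv2.COLOR_RGB2HSV)
    gold=cv2.inRange(hsv,(18,120,90),(35,255,255))>0; teal=cv2.inRange(hsv,(80,120,60),(100,255,255))>0
    red=(cv2.inRange(hsv,(0,200,40),(6,255,160))>0)
    for nm,m in(('gold',gold),('teal',teal)):
        m=m&(np.nan_to_num(P[...,2])>0.012)
        k,L,S,C=cv2.connectedComponentsWithStats(m.astype(np.uint8))
        for i in range(1,k):
            if S[i,4]<60: continue
            Q=P[L==i]; zt=np.percentile(Q[:,2],98); T=Q[Q[:,2]>zt-.006]
            print(n,nm,C[i].round(),S[i,4],'ztop',zt.round(4),'top c',((T.min(0)+T.max(0))/2).round(4),'ext',(Q.max(0)-Q.min(0)).round(3),'mid',((Q.max(0)+Q.min(0))/2).round(3))
    if n=='top':
        for a,b,zz in(((200,145),(268,200),.05),((270,135),(328,196),.08),((332,140),(386,200),.02)):
            q=P[a[1]:b[1],a[0]:b[0]].reshape(-1,3); q=q[abs(q[:,2]-zz)<.006]
            r=cv2.minAreaRect(q[:,:2].astype(np.float32)*1000); print('floor',zz,len(q),np.median(q[:,2]),r)
        # roof front strip
        ys,xs=np.where(gold&(abs(P[...,2]-.205)<.012)); print('strip',len(ys),ys.min(),ys.max(),xs.min(),xs.max())
        s=(ys>115)&(ys<145)&(xs>190)&(xs<410); q=P[ys[s],xs[s]]; print(q[:,2].mean(), np.polyfit(q[:,1],q[:,0],1),q[:,:2].min(0),q[:,:2].max(0))
        cv2.imwrite('pics/crop1.png',cv2.resize(im[180:350,350:490,::-1],None,fx=3.5,fy=3.5,interpolation=cv2.INTER_CUBIC))
E
```

```text
top gold [265. 133.] 247 ztop 0.2119 top c [0.6185 0.0751 0.2093] ext [0.053 0.306 0.127] mid [0.64  0.075 0.149]
top gold [369. 131.] 139 ztop 0.2123 top c [ 0.6225 -0.1572  0.2097] ext [0.008 0.15  0.008] mid [ 0.623 -0.157  0.208]
top gold [301. 193.] 147 ztop 0.0826 top c [ 0.5102 -0.0136  0.0803] ext [0.007 0.151 0.02 ] mid [ 0.51  -0.005  0.073]
top gold [240. 197.] 133 ztop 0.0523 top c [0.5075 0.15   0.0504] ext [0.009 0.151 0.022] mid [0.508 0.15  0.043]
top gold [360. 197.] 121 ztop 0.0229 top c [ 0.513  -0.1621  0.0207] ext [0.007 0.146 0.011] mid [ 0.513 -0.162  0.019]
top gold [444. 225.] 387 ztop 0.1169 top c [ 0.437  -0.3761  0.1154] ext [0.062 0.061 0.07 ] mid [ 0.437 -0.375  0.084]
top gold [400. 236.] 864 ztop 0.1666 top c [ 0.4064 -0.2543  0.1653] ext [0.087 0.085 0.105] mid [ 0.405 -0.255  0.116]
top gold [419. 305.] 2009 ztop 0.2306 top c [ 0.2381 -0.2868  0.229 ] ext [0.124 0.124 0.136] mid [ 0.238 -0.285  0.165]
top teal [190. 232.] 1040 ztop 0.136 top c [0.4134 0.2676 0.1349] ext [0.087 0.087 0.126] mid [0.412 0.266 0.075]
top teal [296. 243.] 601 ztop 0.0374 
[... 1449 characters left out ...]
[260. 248.] 92 ztop 0.0363 top c [0.3943 0.     0.0338] ext [0.035 0.044 0.012] mid [0.396 0.002 0.031]
side gold [348. 294.] 2212 ztop 0.1658 top c [ 0.4051 -0.2567  0.1641] ext [0.181 0.215 0.156] mid [ 0.449 -0.196  0.09 ]
side gold [309. 352.] 5355 ztop 0.2303 top c [ 0.2372 -0.2878  0.2285] ext [0.128 0.124 0.22 ] mid [ 0.237 -0.29   0.122]
side gold [405. 324.] 1102 ztop 0.1167 top c [ 0.4362 -0.3788  0.1153] ext [0.058 0.063 0.108] mid [ 0.434 -0.379  0.066]
side teal [194. 192.] 1280 ztop 0.1349 top c [0.4131 0.2663 0.1337] ext [0.09  0.087 0.126] mid [0.411 0.262 0.075]
side teal [256. 247.] 556 ztop 0.0371 top c [0.3881 0.0019 0.0355] ext [0.099 0.1   0.028] mid [0.388 0.002 0.026]
```

View pics/crop1.png

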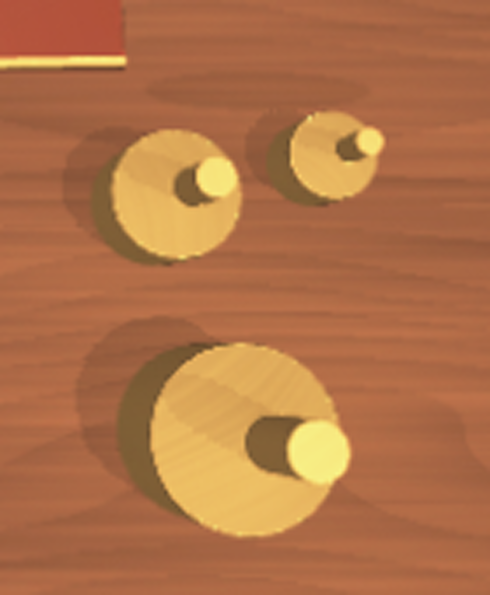

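Confirmed: tops at 117, 166 and 230 mm, so the 165 mm middle-sized funnel is the one at px (400,235), world (0.406, -0.254). Tier_mid is on the +y side, tier_tall on the -y side, and the display's yaw is about 0.0175.

```bash
cat >> h.py <<'E'
from scipy.spatial.transform import Rotation as Rot
YAW=.0175; O=np.array([.617,-.004])
def tier(side,x,y,z):   # side +1 mid, -1 tall; tier frame -> world
    c,s=np.cos(YAW),np.sin(YAW); return np.r_[O+np.array([[c,-s],[s,c]])@[x,y+side*.157],z]
def ori(tilt=0.):
    z=np.array([np.sin(tilt),0,-np.cos(tilt)]); y=np.array([0,1.,0])
    return (Rot.from_euler('z',YAW)*Rot.from_matrix(np.c_[np.cross(y,z),y,z])).as_quat()
def st(t):
    s=manip.get_state(); print(t,round(s['time'],1),'tcp',s['tcp_pos'].round(4),'F',s['ft_force'].round(1),'open',round(s['opening'],4),'g',round(s['grasp_force'],1))
def pickplace(xy,grasp_h,side,floor):
    tz=grasp_h-.008
    eoat.grip(.06)
    manip.move_to([*xy,tz+.10],ori()); st('above')
    manip.move_linear([*xy,tz],feed=.1)
    eoat.grip(.0,30); st('gripped')
    lift=floor+.03
    manip.move_linear([*xy,tz+lift],feed=.08); st('lifted')
    p=tier(side,-.055,0,tz+lift)
    manip.move_linear(p,feed=.12)
    manip.move_linear([*p[:2],tz+floor+.006],feed=.06)
    print('contact',manip.move_linear([*p[:2],tz+floor-.004],feed=.015,stop_force=3)); st('down')
E
python3 - <<'E'
from h import *
for s,f in((1,.05),(-1,.02)):
    for tl in(.35,.5,.7):
        print(s,tl,[solve_ik(tier(s,x,0,f+z),ori(tl)) is not None for x,z in((-.16,.15),(-.16,.045),(0,.045),(.02,.04))])
    print(solve_ik(tier(s,-.055,0,f+.2),ori()) is not None)
pickplace([.4128,.2668],.117,1,.05)
E
```

```text
1 0.35 [True, True, True, True]
1 0.5 [True, True, True, True]
1 0.7 [True, False, True, True]
True
-1 0.35 [True, True, True, True]
-1 0.5 [True, True, True, True]
-1 0.7 [False, False, True, True]
True
above 2.2 tcp [0.4125 0.2679 0.209 ] F [-0.2  1.2  0.6] open 0.0601 g 0.0
gripped 4.3 tcp [0.4146 0.2676 0.1107] F [ 0.5 -0.5 11.7] open 0.0004 g 5.7
lifted 5.5 tcp [0.4125 0.2666 0.1884] F [0.5 0.4 0.4] open 0.0006 g 0.0
contact False
down 8.6 tcp [0.5593 0.152  0.155 ] F [-0.5  0.4 -0.4] open 0.0007 g 0.0
```

```bash
python3 - <<'E'
from h import *
im,d,P,R,o=points('side'); cv2.imwrite('pics/side1.png',im[...,::-1])
E
```

```text
(no output)
```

View pics/side1.png

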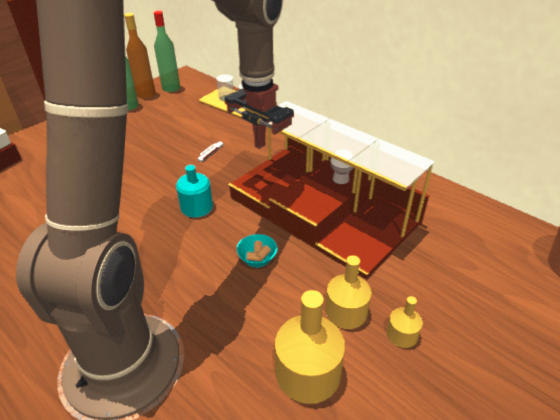

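The gripper closed empty. The jar still stands on the counter near px (194,192). I re-measure it and look through the wrist camera from above.

```bash
cat >> h.py <<'E'
def top(m_lo,m_hi,name='top',near=None,zlo=.1,rad=.08):
    im,d,P,R,o=points(name); hsv=cv2.cvtColor(im,cv2.COLOR_RGB2HSV)
    m=(cv2.inRange(hsv,m_lo,m_hi)>0)&(np.nan_to_num(P[...,2])>zlo)
    if near is not None: m&=np.nan_to_num(np.hypot(P[...,0]-near[0],P[...,1]-near[1]),nan=9)<rad
    Q=P[m]; zt=np.percentile(Q[:,2],97); T=Q[Q[:,2]>zt-.005]
    print(name,'top',((T.min(0)+T.max(0))/2).round(4),'ext',(T.max(0)-T.min(0)).round(4),'ztop',zt.round(4)); return im
TEAL=((80,120,40),(100,255,255)); GOLD=((18,120,60),(35,255,255))
E
python3 - <<'E'
from h import *
manip.move_linear(tier(1,-.055,0,.28),feed=.15); eoat.grip(.06)
manip.move_to([.4128,.2668,.21],ori()); st('ab')
s=manip.get_state(); print(s['ee_rot'],Rot.from_quat(s['ee_rot']).as_matrix().round(3))
im=top(*TEAL,name='top',near=[.41,.267]); im=top(*TEAL,name='side',near=[.41,.267])
w,_=optics.camera('wrist'); cv2.imwrite('pics/w1.png',w[...,::-1])
E
```

```text
ab 11.4 tcp [0.4143 0.2663 0.2107] F [ 0.6  0.3 -0.2] open 0.0597 g 0.0
[-8.26438371e-03  9.99965526e-01  1.92023020e-04  7.81401370e-04] [[-1.    -0.017  0.002]
 [-0.017  1.     0.   ]
 [-0.002  0.    -1.   ]]
top top [0.4049 0.267  0.1341] ext [0.0076 0.0188 0.0052] ztop 0.1364
side top [0.413  0.2661 0.1345] ext [0.0255 0.0258 0.0055] ztop 0.1364
```

View pics/w1.png

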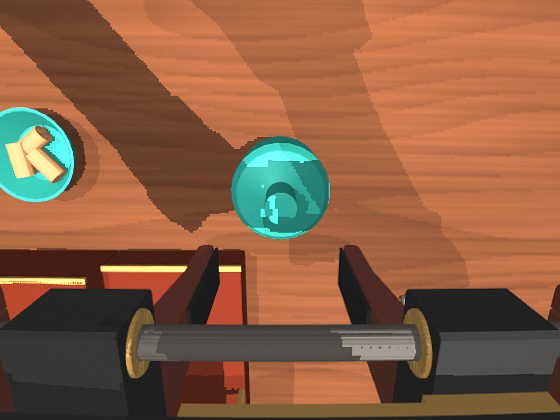

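Jar unmoved; in the wrist view the knob is at (282,205) and the fingertips at (210,250) and (347,250). I check where the fingertips really are, using wrist depth.

```bash
python3 - <<'E'
from h import *
s=manip.get_state(); Rm=Rot.from_quat(s['ee_rot']).as_matrix(); t=s['tcp_pos']
im,d,P,R,o=points('wrist'); print('cam',o.round(3),'tcp',t.round(4), 'axis',R[210,280].round(2))
L=(P-t)@Rm   # tool frame
for r,c in((250,205),(255,212),(280,205),(250,347),(280,352),(205,285),(190,280)): print((r,c),d[r,c],L[r,c].round(4),P[r,c].round(3))
m=(d>0)&(d<.3)&(np.arange(420)[:,None]<290); m&=(L[...,2]>-.06)&(abs(L[...,1])<.06)&(L[...,2]<.03)
for sg in(1,-1):
    q=L[m&(sg*L[...,1]>0)]; print(sg,len(q),q.min(0).round(4),q.max(0).round(4)) if len(q) else None
hsv=cv2.cvtColor(im,cv2.COLOR_RGB2HSV); k=(cv2.inRange(hsv,(75,60,40),(105,255,255))>0)&(P[...,2]>.12)&(P[...,2]<.15)
q=P[k]; print('knob',len(q),q.min(0),q.max(0))
E
```

```text
cam [0.34  0.265 0.397] tcp [0.4146 0.2659 0.2106] axis [ 0.27  0.01 -0.96]
(250, 205) 0.1668703 [ 0.0105 -0.0343 -0.0317] [0.405 0.231 0.242]
(255, 212) 0.16489346 [ 0.009  -0.0306 -0.0342] [0.406 0.235 0.245]
(280, 205) 0.14417051 [ 0.0073 -0.0296 -0.0562] [0.408 0.236 0.267]
(250, 347) 0.16636734 [ 0.0107  0.033  -0.0322] [0.403 0.299 0.243]
(280, 352) 0.1438564 [ 0.0075  0.0307 -0.0565] [0.407 0.296 0.267]
(205, 285) 0.27117845 [0.0039 0.0057 0.0749] [0.411 0.272 0.136]
(190, 280) 0.2785328 [0.0134 0.0019 0.0852] [0.401 0.268 0.125]
1 1104 [-0.0105  0.0303 -0.06  ] [ 0.0115  0.0401 -0.024 ]
-1 1113 [-0.0105 -0.0392 -0.06  ] [ 0.0113 -0.0292 -0.0242]
knob 955 [0.40070411 0.25537617 0.1201095 ] [0.42645591 0.28103234 0.13723249]
```

The fingertips actually sit at tool z = -24 mm, not +11 mm. That explains the miss: the fingers closed on top of the knob, 35 mm too high. I check where the gripper body begins to learn whether it is a frame offset.

```bash
python3 - <<'E'
from h import *
s=manip.get_state(); Rm=Rot.from_quat(s['ee_rot']).as_matrix(); t=s['tcp_pos']
im,d,P,R,o=points('wrist'); L=(P-t)@Rm
for r,c in((290,60),(320,60),(350,60),(290,480),(320,480),(350,480),(340,270),(410,280),(270,210),(247,213),(247,340),(330,205),(360,370)): print((r,c),d[r,c].round(3),im[r,c],L[r,c].round(4))
m=(d>0)&(d<.3)
for a in(.02,.04,.06,.08): 
    q=L[m&(abs(abs(L[...,1])-a)<.01)&(L[...,2]<0)]; print(a,len(q),q.min(0).round(3) if len(q) else '',q.max(0).round(3) if len(q) else '')
E
```

```text
(290, 60) 0.085 [37 39 38] [ 0.0323 -0.053  -0.1108]
(320, 60) 0.072 [38 40 36] [ 0.0324 -0.0453 -0.1237]
(350, 60) 0.068 [57 56 56] [ 0.0293 -0.0425 -0.1294]
(290, 480) 0.085 [32 35 34] [ 0.0322  0.05   -0.1104]
(320, 480) 0.072 [34 34 34] [ 0.033   0.0421 -0.1245]
(350, 480) 0.068 [83 81 80] [ 0.0291  0.0404 -0.1289]
(340, 270) 0.077 [79 76 70] [ 0.0262 -0.0014 -0.1212]
(410, 280) 0.067 [125  96  54] [ 0.0188  0.0008 -0.1329]
(270, 210) 0.153 [28 26 26] [ 0.0072 -0.0293 -0.0466]
(247, 213) 0.171 [108  61  46] [ 0.0101 -0.0313 -0.0271]
(247, 340) 0.426 [119  75  51] [-0.0853  0.0754  0.2107]
(330, 205) 0.077 [72 69 64] [ 0.0279 -0.0157 -0.1201]
(360, 370) 0.078 [70 68 65] [ 0.021   0.0209 -0.1215]
0.02 10726 [-0.011 -0.03  -0.14 ] [ 0.032  0.03  -0.025]
0.04 37257 [-0.013 -0.05  -0.141] [ 0.034  0.05  -0.024]
0.06 7001 [ 0.012 -0.064 -0.14 ] [ 0.034  0.066 -0.109]
0.08 1350 [-0.006 -0.075 -0.117] [ 0.031  0.075 -0.104]
```

The body starts at -104 mm, which is 61 mm behind a grasp point at -43.5 mm. So the whole tool is offset by 35 mm along z, and I correct for it.

```bash
sed -i 's/tz=grasp_h-.008/tz=grasp_h-.0435/; s/    manip.move_linear(\[\*xy,tz\],feed=.1)/    if manip.move_linear([*xy,tz],feed=.1,stop_force=10): st("HIT"); return/; s/eoat.grip(.0,30); st(.gripped.)/eoat.grip(.0,30); st("gripped")\n    if manip.get_state()["opening"]<.015: return/' h.py
python3 - <<'E'
from h import *
pickplace([.4132,.2668],.117,1,.05)
top(*TEAL,name='side',near=tier(1,-.055,0,0))
E
```

```text
above 12.2 tcp [0.4122 0.266  0.1727] F [ 0.4 -0.2  0.8] open 0.06 g 0.0
gripped 14.0 tcp [0.4132 0.2671 0.0735] F [-0.1  0.9  0.2] open 0.0259 g 30.0
lifted 15.1 tcp [0.4128 0.2665 0.153 ] F [ 0.1 -0.3 -4.6] open 0.0256 g 30.0
contact True
down 17.8 tcp [0.5594 0.1523 0.1234] F [ 0.  -0.5  6.1] open 0.0256 g 30.0
side top [0.5565 0.1531 0.1838] ext [0.0223 0.0237 0.007 ] ztop 0.1841
```

```bash
cat >> h.py <<'E'
TL=.6
def tipto(side,x,y,z,tl=TL):  # TCP position putting the true fingertip at a tier point
    q=ori(tl); return tier(side,x,y,z)+.0243*Rot.from_quat(q).as_matrix()[:,2],q
def release(side,clear):
    t=manip.get_state()['tcp_pos']; eoat.grip(.05); st('released')
    manip.move_linear([t[0],t[1],t[2]+clear],feed=.1)
    p=tier(side,-.19,0,t[2]+clear); manip.move_linear(p,feed=.2)
def push(side,floor,c,y=0.,h=.03,back=-.15):
    eoat.grip(.06)
    a,q=tipto(side,back,y,floor+h+.05); manip.move_to(a,q)
    for x,f in((back,.1),(-.11,.1)):
        a,_=tipto(side,x,y,floor+h); manip.move_linear(a,feed=f)
    a,_=tipto(side,c-.0437,y,floor+h); print('stop',manip.move_linear(a,feed=.04,stop_force=15)); st('pushed')
def backoff(side,floor,h=.03,back=-.15):
    a,_=tipto(side,back,0,floor+h); manip.move_linear(a,feed=.12)
E
python3 - <<'E'
from h import *
for s,f in((1,.05),(-1,.02)):
    for tl in(.5,.6): print(s,tl,[[solve_ik(*tipto(s,x,0,f+h,tl)) is not None for x in(-.15,-.11,0,.02)] for h in(.03,.08)])
release(1,.06)
top(*TEAL,name='side',near=tier(1,-.055,0,0)); top(*TEAL,name='top',near=tier(1,-.055,0,0)); st('')
E
```

```text
1 0.5 [[True, True, True, True], [True, True, True, True]]
1 0.6 [[True, True, True, True], [True, True, True, True]]
-1 0.5 [[True, True, True, True], [True, True, True, True]]
-1 0.6 [[True, True, True, True], [True, True, True, True]]
released 18.5 tcp [0.5581 0.1517 0.122 ] F [ 0.  -1.1  0.6] open 0.05 g 0.0
side top [0.5586 0.151  0.1837] ext [0.0271 0.0238 0.0081] ztop 0.1846
top top [0.5615 0.1505 0.1849] ext [0.0245 0.019  0.0076] ztop 0.1857
 20.2 tcp [0.4254 0.1496 0.1834] F [-0.3 -0.7  0.4] open 0.0497 g 0.0
```

Jar stands on the step. Now I push it back.

```bash
python3 - <<'E'
from h import *
push(1,.05,.054)
backoff(1,.05); st('back')
im=top(*TEAL,name='side',near=tier(1,.055,0,0)); top(*TEAL,name='top',near=tier(1,.055,0,0)); print('want',tier(1,.055,0,.185))
cv2.imwrite('pics/side2.png',im[...,::-1])
E
```

```text
stop False
pushed 26.3 tcp [0.6382 0.1534 0.06  ] F [-2.3  0.8 -1.1] open 0.0601 g 1.4
back 27.8 tcp [0.4786 0.1507 0.0601] F [ 1.1 -0.6  1.2] open 0.06 g 0.0
side top [0.6618 0.1496 0.1597] ext [0.0235 0.0239 0.0168] ztop 0.1562Traceback (most recent call last):
  File "<stdin>", line 4, in <module>
  File "h.py", line 39, in top
    Q=P[m]; zt=np.percentile(Q[:,2],97); T=Q[Q[:,2]>zt-.005]
               ~~~~~~~~~~~~~^^^^^^^^^^^
    return _quantile_unchecked(
        a, q, axis, out, overwrite_input, method, keepdims, weights)
    return _ureduce(a,
                    func=_quantile_ureduce_func,
    ...<5 lines>...
                    overwrite_input=overwrite_input,
                    method=method)
    r = func(a, **kwargs)
    result = _quantile(arr,
                       quantiles=q,
    ...<2 lines>...
                       out=out,
                       weights=wgt)
    slices_having_nans = np.isnan(arr[-1, ...])
                                  ~~~^^^^^^^^^
IndexError: index -1 is out of bounds for axis 0 with size 0
```

```bash
cat >> h.py <<'E'
def wall(col,z0,z1,near,r=.046,name='side'):
    im,d,P,R,o=points(name); hsv=cv2.cvtColor(im,cv2.COLOR_RGB2HSV)
    m=(cv2.inRange(hsv,*col)>0)&(P[...,2]>z0)&(P[...,2]<z1)&(np.hypot(P[...,0]-near[0],P[...,1]-near[1])<.09)
    from scipy.optimize import least_squares
    q=P[m][:,:2]; s=least_squares(lambda c:np.hypot(*(q-c).T)-r,near[:2],loss='soft_l1',f_scale=.002).x
    v=s-O; c,sn=np.cos(YAW),np.sin(YAW); print('wall',len(q),s.round(4),'display x,y',(c*v[0]+sn*v[1]).round(4),(-sn*v[0]+c*v[1]).round(4)); return im,P
E
python3 - <<'E'
from h import *
im,P=wall(TEAL,.06,.125,tier(1,.055,0,0)); wall(TEAL,.06,.125,tier(1,.055,0,0))
cv2.imwrite('pics/side2.png',cv2.resize(im[60:280,150:440,::-1],None,fx=2.5,fy=2.5))
E
```

```text
wall 588 [0.6661 0.1538] display x,y 0.0519 0.1569
wall 581 [0.6659 0.1538] display x,y 0.0516 0.1569
```

View pics/side2.png

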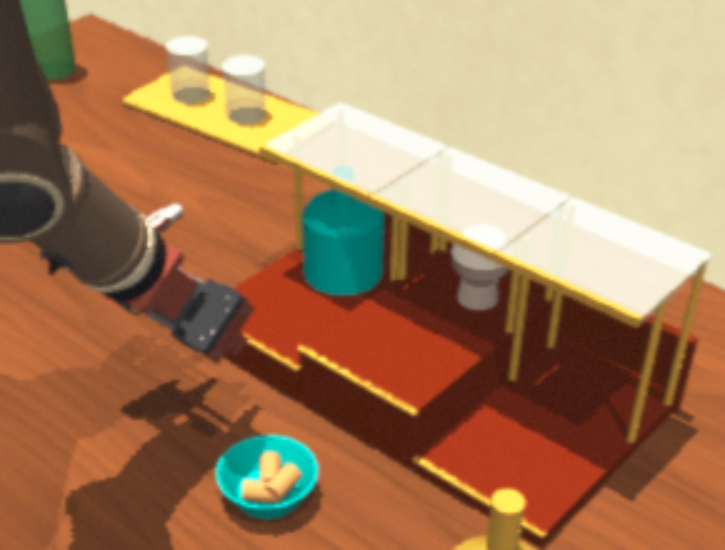

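Jar stands upright in the left tier at x ≈ 0.052 (crop px (343,245)). I nudge it a little deeper for margin, then fetch the funnel.

```bash
python3 - <<'E'
from h import *
a,_=tipto(1,-.035,0,.08); manip.move_linear(a,feed=.15)
a,_=tipto(1,.060-.0417,0,.08); print(manip.move_linear(a,feed=.04,stop_force=15))
a,_=tipto(1,-.15,0,.08); manip.move_linear(a,feed=.15); 
a,_=tipto(1,-.18,0,.22); manip.move_linear(a,feed=.2); st('up')
wall(TEAL,.06,.125,tier(1,.055,0,0))
pickplace([.4058,-.2555],.146,-1,.02)
E
```

```text
False
up 32.9 tcp [0.4479 0.1498 0.1994] F [ 0.8  0.8 -1. ] open 0.0599 g 0.0
wall 585 [0.6737 0.1541] display x,y 0.0595 0.1571
above 35.1 tcp [ 0.4058 -0.2549  0.2022] F [-0.1  0.4  0. ] open 0.0599 g 0.0
gripped 36.9 tcp [ 0.4059 -0.2556  0.1025] F [ 0.4 -0.2 -0.8] open 0.0249 g 30.0
lifted 37.6 tcp [ 0.4058 -0.2551  0.1524] F [ 0.3  0.2 -4.8] open 0.0248 g 30.0
contact True
down 40.4 tcp [ 0.5649 -0.1621  0.1224] F [-0.6  0.   5.5] open 0.0248 g 30.0
```

```bash
python3 - <<'E'
from h import *
release(-1,.075); st('clear')
wall(GOLD,.035,.085,tier(-1,-.055,0,0))
push(-1,.02,.060)
backoff(-1,.02); st('back')
im,P=wall(GOLD,.035,.085,tier(-1,.055,0,0)); wall(GOLD,.035,.085,tier(-1,.055,0,0),name='top')
cv2.imwrite('pics/side3.png',cv2.resize(im[60:340,130:460,::-1],None,fx=2,fy=2))
E
```

```text
released 40.9 tcp [ 0.5639 -0.1615  0.1212] F [-0.   0.5 -0.2] open 0.0503 g 0.0
clear 42.7 tcp [ 0.4308 -0.1638  0.1976] F [-0.5 -0.5 -0.1] open 0.0502 g 0.0
wall 549 [ 0.565  -0.1619] display x,y -0.0547 -0.1569
stop False
pushed 50.1 tcp [ 0.6497 -0.1605  0.0299] F [-2.5  0.1  0.2] open 0.0599 g 1.3
back 51.7 tcp [ 0.4842 -0.1634  0.0302] F [-1.3 -0.2 -0.1] open 0.0599 g 0.0
wall 612 [ 0.678 -0.16 ] display x,y 0.0583 -0.157
wall 0 [ 0.6747 -0.16  ] display x,y 0.055 -0.157
```

View pics/side3.png

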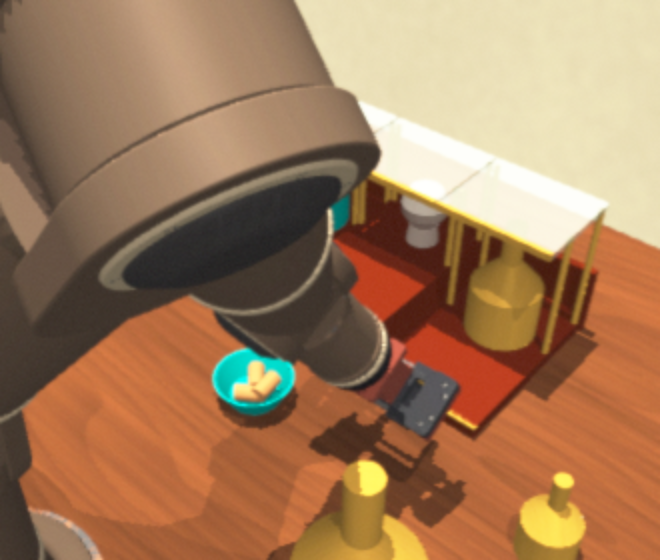

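The funnel stands upright in the right tier at x ≈ 0.058 (crop px (505,310)); stopper and dish are in place. I raise the arm clear and hand in.

```bash
python3 - <<'E'
from h import *
a,_=tipto(-1,-.16,0,.2); manip.move_linear(a,feed=.15); manip.dwell(.3)
wall(TEAL,.06,.125,tier(1,.055,0,0)); wall(GOLD,.035,.085,tier(-1,.055,0,0)); st('end')
print(manip.close_job())
E
```

```text
Traceback (most recent call last):
plant.IKError: the arm cannot follow that straight line within its joint ranges
```

```bash
python3 - <<'E'
from h import *
a,_=tipto(-1,-.15,0,.12); manip.move_linear(a,feed=.12); manip.dwell(.3)
wall(TEAL,.06,.125,tier(1,.055,0,0)); wall(GOLD,.035,.085,tier(-1,.055,0,0)); st('end')
print(manip.close_job())
E
```

```text
Traceback (most recent call last):
plant.IKError: the arm cannot follow that straight line within its joint ranges
```

The arm is already clear: the fingers are in front of the step and the wrist force is near zero. I hand in from here.

```bash
python3 - <<'E'
from h import *
st('end'); wall(GOLD,.035,.085,tier(-1,.055,0,0)); print(manip.close_job())
E
```

```text
end 51.8 tcp [ 0.4841 -0.1632  0.0301] F [-0.3  0.9  0.1] open 0.0598 g 0.0
wall 613 [ 0.6781 -0.16  ] display x,y 0.0584 -0.1571
the job is handed in; nothing more can be done
None
```

I handed the job in at 51.8 s, with no verdict returned: the jar stands in tier_mid about 59 mm behind the roof edge and the funnel in tier_tall about 58 mm behind it. Stopper and dish looked unmoved in the last picture; the corkscrew was out of view there, and the jar's last measurement was before the funnel was moved.

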